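# Ease the balance's falling cover shut on a finger, then zero it

### The arm

A 6-joint arm with a two-finger parallel gripper is mounted at the origin on a cart in front of the work surface, level with it; the furniture and walls round the work are solid. World frame = base frame: x ahead of the robot, y to its left, z up, the work surface at z = 0. Lengths are in m, angles in degrees, forces in N, time in s.
With the tool pointing down it reaches from about 0.375 to 0.75 m from the base axis. Payload 9 kg.
Tool frame: the origin (TCP) lies midway between the tips of the shut fingers; the grasp point (between the pads) lies 19 mm behind it (robot.hold_point_z is the distance from the TCP to the grasp point, in m); z points along the fingers, y is the line along which they close (so a half turn about z gives the same grasp; the last joint's range is limited). The gripper opens to 85 mm and grips with 20 to 120 N. Pads are 22 mm wide; open, the fingers measure 114 mm over their backs; the gripper's body (76 mm by 85 mm) begins 54 mm behind the grasp point. The pads swing forward as they close: fully open they stand 13 mm farther back than shut.
Start: joints at [-81.457, 5.964, 5.575, 89.605, 0, 77.527], TCP at [0.215, -0.56, 0.231] pointing down, gripper open.
Joint ranges: [-171.21, 171.21], [-48.23, 106.86], [-62.78, 66.21], [-105.2, 120.99], [-86.42, 89.51], [-180, 180]. Speed limits (degrees/s): [127.2, 127.2, 147.25, 180, 180, 180].

### API

Orientations are given as [roll, pitch, yaw] about the fixed x, y, z axes, in that order (R = Rz(yaw) Ry(pitch) Rx(roll)).
In Python, from plant import robot, fingers, grab_frame, get_calibration, cut_out, mark_of gives the robot as it stands. Calls block until the motion is done:
- robot.move_pose(position, orientation): joint-space move of the TCP to a pose.
- robot.line_to(position, vel=0.15, rotation=None, guard=None): straight line of the TCP; rotation=None keeps the orientation; vel is the mean speed in m/s. With guard (N) it stops when the force on the tool has changed by that much, and returns True; else False.
- robot.goto_joints(angles): joint-space move.
- fingers.set_gripper(opening): finger opening in m; the grip force is fixed at half the most; returns when the fingers have stopped.
- robot.pause(seconds).
- robot.ik(position, orientation): joint angles nearest the present ones, or None.
- grab_frame(name): name is "scene" or "side" or "wrist"; returns the picture (420x560x3 uint8, blue, green, red); there is no depth.
- get_calibration(name): a dict with "vertical_fov" (degrees; the focal length in pixels is half the picture's height over the tangent of half this angle, whatever the lens; pixels are square), "cx", "cy" (the principal point, pixels), "k1" (the pictures are not rectified: a ray, as slopes to the right and down, at radius r is drawn at 1 + k1 r^2 times it, then the intrinsics apply), "rvec" (rotation vector, rad) and "tvec" (3), from world to camera coordinates, as OpenCV has them. Camera axes: x right, y down, z forward; pixel columns grow to the right and rows downward; lengths in m; the calibration is good to about 2 mm. A picture is of the moment at which its call begins: read the wrist's pose just before it. get_calibration takes no time and is no camera call; for the wrist camera it gives the pose at the moment of the call.
A pose or a line that the arm cannot do raises robot.IKError and nothing moves.
- robot.job_done(): hands the job in; it is judged then, once.
Trained networks look in the newest picture that a camera, given by its name, has taken for a name from the list of things; names that differ only in an ending like _2 or _b are one class to them, and where a whole thing is asked for, a point or a joint stands for the part that bears it (a point fixed in the world has none). Each returns a list of dicts, best first, with "confidence" (0 to 1); they miss things now and then, are a little off and sometimes report something else, mostly with a low value. They report only what shows in the picture. A call takes as long as a camera call.
- cut_out(camera, target): "pixels" (420x560 bool, what is visible of it) and "uv" ([column, row] in pixels, amid what is visible of it).
- mark_of(camera, target): "uv" ([column, row] in pixels: a listed point, or the origin of a listed thing).
Readings, each from a call of its own:
- robot.get_time(): time.
- robot.get_q(): joint angles.
- robot.get_qvel(): joint speeds.
- robot.get_joint_torque(): joint torques, N m.
- robot.get_tool_pos(): TCP position.
- robot.get_tcp_rot(): TCP orientation.
- robot.get_ft_force(): force on the tool from outside, world axes, zero at the start.
- robot.get_torque(): the same for the moment, N m.
- robot.get_gripper_width(): finger opening in m.
- robot.get_gripper_force(): force on a finger pad.
Only numpy, scipy, OpenCV 4.12 (cv2) and the standard library are available. Lean on these libraries where they do the work, as an engineer would, in place of code of your own. Each camera call takes 0.05 s, during which the arm holds its last target. There are 200 camera calls.

### The job

The balance has an open dish on its pan and must be zeroed with the cover down. With one finger tip the standing cover forward past upright, catch it on a finger early in its fall and lower it on that finger until it is fully shut, so softly that it never slams; then press the grey key right down and let it come back up. Only touch and push: do not pinch or grip the cover, do not press the red key at all or the grey key before the cover is shut, and leave the dish where it is and everything around the balance alone.

Things in the scene. Friction and masses are not known exactly. Their poses are not given: they have to be found in the camera images.
- balance: White pocket balance fixed to the bench, 190 long, 136 wide, body 30 high; origin at the centre of its underside on the bench, x from its display end (towards the robot) to the hinge, y to its left, z up. Flat deck at z 30 mm. Display and keys lie at the display end in front of the cover, keys right of centre.
- balance_cover (a joint): Hinge of the balance's hinged cover, rad: 0 shut, 1.75 its rearward stop; starts standing at 1.36 to 1.54. The hinge runs easily (0.01 N m friction): the cover, about 50 to 65 g, stays where it is put from about 1.15 to 1.55, drops back to its stop above that and falls shut below that if nothing holds it. It weighs about 0.3 N on a finger under its free edge.
- cover_hinge (a point): Point on the hinge axis, at the middle of the balance's width: 94.5 mm behind its origin, 34 mm above the bench. The axis is the balance's y.
- cover_rim (a point): Mid-point of the cover's free edge (lower edge of its front wall), 140 mm from the hinge axis; shut, 34 mm above the bench. The cover is a milky clear tray, upside down when shut: plate 138 x 130, 2 mm thick, 2 mm walls 20 mm deep all round, 55 mm high when shut; standing open its hollow faces the display end. Axes as the balance's when shut, turning with it: z out of the plate, x to the hinge.
- balance_key1 (a joint): Grey key, m: 0 up, 0.0012 right down, sprung; about 5 N presses it right down.
- balance_key2 (a joint): Red key, same key, beside the grey one; must not be pressed.
- grey_key (a point): Centre of the top of the grey key: 12 mm along the balance's x, 16 mm along its y, 35 mm above the bench, 5 mm above the deck; 66 mm in front of the origin, 30 mm right of centre. The shut cover's front wall is 14 mm behind the key; nothing stands on the deck between the key and the display to its left.
- red_key (a point): Centre of the top of the red key, same size, 21 mm to the right of the grey key (5 mm between them).
- pan (a point): Centre of the top of the round steel pan (107 mm across), 34.5 mm above the bench, 30 mm behind the balance's origin.
- dish: Open clear petri dish, 88 across, 13 high, 30 g, loose on the pan; origin at the centre of its underside. The shut cover clears it by 5 mm above and 30 mm in front.
- dropper_c: Brown dropper bottle with yellow cap, 25 across, 66 high, standing right of the balance; leave alone.
- spatula_b: Blue plastic spatula, 147 x 22 x 6, lying left of the balance; leave alone.
- marker_1: White marker with red cap, 126 long, 13 thick, lying on the right; leave alone.
- timer: White bench timer, 66 wide, 41 deep, 54 high, on the left; leave alone.
- beaker_b: Clear beaker, 90 across, 94 high, on the far left; leave alone.

How it is judged (in metres and radians):
On the way, in this order (a step that is already met when the one before it is completed fails the run):
1. the cover rests on a finger part of the way down, past upright (value of joint balance_cover between 0.12 and 0.9 rad and contact force between the fingers and balance_cover above 0.08 N), for 0.2 s.
2. the cover is fully shut (value of joint balance_cover below 0.02 rad), for 0.3 s.
3. the grey key is pressed right down with the cover shut (value of joint balance_key1 above 0.0009 m and value of joint balance_cover below 0.02 rad), for 0.05 s.
4. the grey key has come back up (value of joint balance_key1 below 0.0003 m), for 0.1 s.
At the end, for the whole second after the job is handed in: The cover is fully shut (within 0.02 rad), both keys are up, and the dish lies flat and still on the pan with its centre within 16 mm of the pan's (value of joint balance_cover below 0.02 rad and value of joint each of balance_key1, balance_key2 below 0.0003 m and horizontal distance between dish and pan below 0.016 m and angle between dish's own z axis and vertical below 0.05 rad and linear speed of dish below 0.01 m/s); the robot touches nothing.
It fails at once if the cover falls uncaught or slams: it is faster than 3.5 rad/s below 0.35 rad, or than 2 rad/s over its last 0.1 rad ((value of joint balance_cover below 0.35 rad and velocity of joint balance_cover below -3.5 rad/s) or (value of joint balance_cover below 0.1 rad and velocity of joint balance_cover below -2 rad/s)).
It fails at once if the cover is pinched or pressed with over 15 N (contact force between the fingers and balance_cover above 15 N).
It fails at once if the red key is pressed, or the grey key while the cover is still open (value of joint balance_key2 above 0.0006 m or (value of joint balance_cover above 0.05 rad and value of joint balance_key1 above 0.0006 m)).
It fails at once if the dish is moved or lifted by more than 8 mm (distance of dish from where it was at the start of the episode above 0.008 m).
It fails at once if something standing by is moved by more than 15 mm (distance of any of spatula_b, dropper_c, marker_1, timer, beaker_b from where it was at the start of the episode above 0.015 m).
It also fails if it takes over 51 s, if anything falls off the work surface, if the arm or the gripper's body presses on something with over 40 N, if the wrist force passes 120 N, or if a joint passes its speed limit or range.

## Working session

There is one attempt and no reset: what is moved stays moved. The work goes in short steps, each a Python script; the robot and the scene stay as the last script left them, time stands still between calls to the robot, and variables do not carry over. Pictures are saved under pics/ and viewed, at most 12 in all, crops included, and the job is handed in when it is done.

```bash
ls; mkdir -p pics; cat > h.py <<'E'
import numpy as np, cv2
from plant import robot, fingers, grab_frame, get_calibration, cut_out, mark_of
def ray(c,uv):
    f=210/np.tan(np.radians(c["vertical_fov"])/2)
    d=np.array([(uv[0]-c["cx"])/f,(uv[1]-c["cy"])/f]); s=d.copy()
    for _ in range(20): s=d/(1+c["k1"]*(s@s))
    R=cv2.Rodrigues(np.array(c["rvec"],float))[0]; t=np.array(c["tvec"],float).ravel()
    v=R.T@np.array([s[0],s[1],1]); return -R.T@t, v/np.linalg.norm(v)
def tri(rays):
    A=sum(np.eye(3)-np.outer(v,v) for o,v in rays); b=sum((np.eye(3)-np.outer(v,v))@o for o,v in rays)
    p=np.linalg.solve(A,b); return p,[np.linalg.norm((np.eye(3)-np.outer(v,v))@(p-o)) for o,v in rays]
def proj(c,p):
    f=210/np.tan(np.radians(c["vertical_fov"])/2)
    R=cv2.Rodrigues(np.array(c["rvec"],float))[0]; q=R@np.array(p)+np.array(c["tvec"],float).ravel()
    s=q[:2]/q[2]; s=s*(1+c["k1"]*(s@s)); return s*f+[c["cx"],c["cy"]]
E
python3 - <<'E'
from h import *
print(robot.get_time())
cal={}
for n in ("scene","side"):
    im=grab_frame(n); cv2.imwrite(f"pics/{n}0.png",im); cal[n]=get_calibration(n); print(n,cal[n], ray(cal[n],[280,210]))
M={}
for t in ("balance","cover_hinge","cover_rim","grey_key","red_key","pan","dish","dropper_c","timer","marker_1","spatula_b","beaker_b"):
    r=[]
    for n in cal:
        m=mark_of(n,t)
        if m: r.append(ray(cal[n],m[0]["uv"])); print(t,n,np.round(m[0]["uv"],1),round(m[0]["confidence"],2))
    if len(r)==2: print("   ",*[np.round(x,4) for x in tri(r)])
print(robot.get_time())
E
```

```text
pics
plant.py
0.0
scene {'vertical_fov': 53.729975955943104, 'cx': 280.21385996192447, 'cy': 206.57830865462972, 'k1': -0.10670301990791273, 'rvec': array([ 1.96238782, -1.73173181,  0.584883  ]), 'tvec': array([-0.05842691,  0.49758896,  0.95562463])} (array([-0.15840459, -0.0606509 ,  1.06557795]), array([ 0.58249365,  0.05733649, -0.81081051]))
side {'vertical_fov': 46.91290683895233, 'cx': 268.42689755265593, 'cy': 204.62191361469908, 'k1': -0.03665802598360654, 'rvec': array([ 1.9725855 , -0.4182548 ,  0.29252156]), 'tvec': array([-0.54563599,  0.12934414,  1.15358326])} (array([ 0.0727257 , -1.12493345,  0.61191387]), array([ 0.40466734,  0.80727257, -0.42959905]))
balance side [282.5 243.4] 0.65
cover_hinge side [307.  220.7] 0.72
cover_rim side [308.9 173.3] 0.97
grey_key side [268.4 245.7] 0.51
red_key side [274.  248.6] 0.54
pan side [288.  228.4] 0.9
dish side [290.1 228.2] 0.83
dropper_c side [324.3 261.8] 0.68
timer scene [190.5 226.4] 0.76
timer side [201.7 183.8] 0.44
    [0.4934 0.2754 0.0152] [0.0052 0.0052]
marker_1 side [297.6 307.7] 0.85
spatula_b side [250.4 225.9] 0.48
beaker_b scene [160.2 235.1] 0.76
1.3
```

View pics/scene0.png

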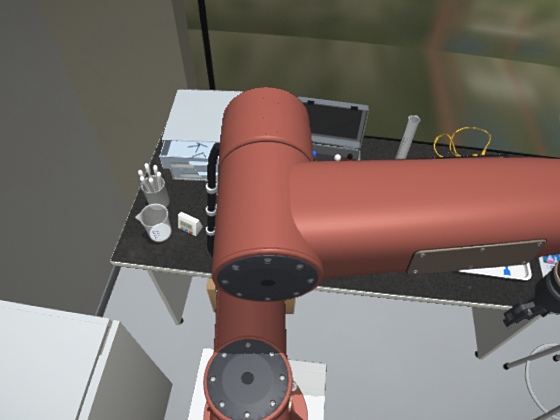

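View pics/side0.png

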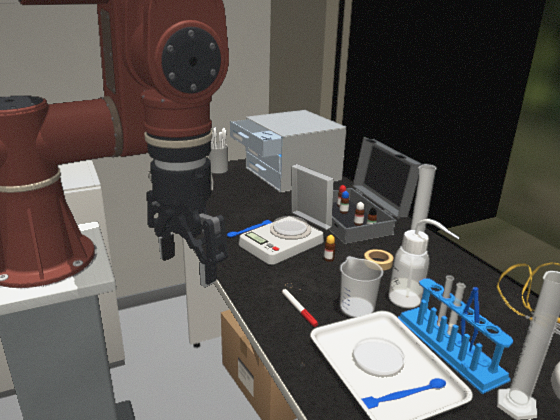

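The scene view is blocked by the arm. The side view shows the balance (keys ~[270,247], pan [288,228], cover standing with rim [309,173]), with the dropper just right of it at [330,247]. A rough fix from known heights comes next, then the wrist camera.

```bash
python3 - <<'E'
from h import *
c=get_calibration("side")
for t,uv,z in (("hinge",[307,220.7],.034),("grey",[268.4,245.7],.035),("red",[274,248.6],.035),("pan",[288,228.4],.0345),("bal",[282.5,243.4],0),("drop",[324.3,261.8],0),("marker",[297.6,307.7],.006),("spat",[250.4,225.9],.003)):
    o,v=ray(c,uv); print(t,np.round(o+v*(z-o[2])/v[2],3))
o,v=ray(get_calibration("wrist"),[280,210]); print("wristcam",o,v,robot.get_tool_pos(),robot.get_tcp_rot())
for p in ([.45,0,.35],[.42,0.0,.4],[.4,.1,.35],[.4,-.1,.35]):
  for yaw in (0,90,180,-90):
    for tilt in (0,):
        q=robot.ik(p,[180,0,yaw]); print(p,yaw,None if q is None else np.round(q))
E
```

```text
hinge [ 0.655 -0.126  0.034]
grey [ 0.504 -0.209  0.035]
red [ 0.51  -0.227  0.035]
pan [ 0.588 -0.147  0.034]
bal [ 0.568 -0.157  0.   ]
drop [ 0.621 -0.277  0.   ]
marker [ 0.474 -0.419  0.006]
spat [ 0.527 -0.041  0.003]
wristcam [ 0.28377382 -0.53433546  0.37432057] [-0.26048847 -0.11649669 -0.95842281] [ 0.21518671 -0.56010053  0.23130505] [ 1.79998311e+02 -1.97726254e-03  2.10144552e+01]
[0.45, 0, 0.35] 0 [-17. -16.  -3. 103.   0. 163.]
[0.45, 0, 0.35] 90 [-17. -16.  -3. 103.   0.  73.]
[0.45, 0, 0.35] 180 [-17. -16.  -3. 103.   0. -17.]
[0.45, 0, 0.35] -90 [ -17.  -16.   -3.  103.    0. -107.]
[0.42, 0.0, 0.4] 0 [-18. -18.   1. 109.   0. 162.]
[0.42, 0.0, 0.4] 90 [-18. -18.   1. 109.   0.  72.]
[0.42, 0.0, 0.4] 180 [-18. -18.   1. 109.   0. -18.]
[0.42, 0.0, 0.4] -90 [ -18.  -18.    1.  109.    0. -108.]
[0.4, 0.1, 0.35] 0 [ -4. -23.  -8. 105.   0. 176.]
[0.4, 0.1, 0.35] 90 [ -4. -23.  -8. 105.   0.  86.]
[0.4, 0.1, 0.35] 180 [ -4. -23.  -8. 105.   0.  -4.]
[0.4, 0.1, 0.35] -90 [ -4. -23.  -8. 105.   0. -94.]
[0.4, -0.1, 0.35] 0 [-32. -23.  -8. 105.   0. 148.]
[0.4, -0.1, 0.35] 90 [-32. -23.  -8. 105.   0.  58.]
[0.4, -0.1, 0.35] 180 [-32. -23.  -8. 105.   0. -32.]
[0.4, -0.1, 0.35] -90 [ -32.  -23.   -8.  105.    0. -122.]
```

```bash
cat >> h.py <<'E'
from scipy.spatial.transform import Rotation as Ro
def tool_rpy(yaw,t):   # tool y = balance x tilted up by t, tool x = balance y
    t=np.radians(t); M=np.array([[0,np.cos(t),np.sin(t)],[1,0,0],[0,np.sin(t),-np.cos(t)]])
    return (Ro.from_euler('z',yaw,degrees=True)*Ro.from_matrix(M)).as_euler('xyz',degrees=True)
def toW(O,yaw,p):
    return Ro.from_euler('z',yaw,degrees=True).apply(np.array(p,float))+np.array([O[0],O[1],0])
E
python3 - <<'E'
from h import *
import json
O=(.562,-.158); yaw=18
R={t:[] for t in ("cover_hinge","cover_rim","grey_key","red_key","pan","dish","balance","dropper_c")}
c=get_calibration("side")
for t,uv in dict(cover_hinge=[307,220.7],cover_rim=[308.9,173.3],grey_key=[268.4,245.7],red_key=[274,248.6],pan=[288,228.4],dish=[290.1,228.2],balance=[282.5,243.4],dropper_c=[324.3,261.8]).items(): R[t].append(ray(c,uv))
for i,p in enumerate(([-.03,.05,.3],[-.03,-.08,.3])):
    robot.move_pose(toW(O,yaw,p),tool_rpy(yaw,0)); print(robot.get_time(),robot.get_tool_pos())
    c=get_calibration("wrist"); im=grab_frame("wrist"); cv2.imwrite(f"pics/w{i}.png",im)
    for t in R:
        m=mark_of("wrist",t)
        if m: print(t,np.round(m[0]["uv"],1),round(m[0]["confidence"],2)); R[t].append(ray(c,m[0]["uv"]))
json.dump({t:[[list(a) for a in r] for r in R[t]] for t in R},open("rays.json","w"))
for t in R:
    if len(R[t])>1: print(t,len(R[t]),*[np.round(x,4) for x in tri(R[t])])
print(robot.get_time())
E
```

```text
3.25 [ 0.51788016 -0.12052163  0.29970639]
cover_hinge [373.8 207.1] 0.73
cover_rim [412.4 257.1] 0.9
grey_key [251.5 226.7] 0.46
red_key [251.  247.3] 0.51
dish [325.9 209.2] 0.84
balance [300. 199.] 0.58
dropper_c [321.4 287.1] 0.7
4.2833 [ 0.5580681  -0.24382962  0.29953893]
cover_hinge [387.5 102.3] 0.77
cover_rim [185.4 262.3] 0.61
grey_key [249.1 129.5] 0.47
red_key [246.4 140.5] 0.7
dish [331.9  99.6] 0.58
balance [301.2 102.6] 0.68
dropper_c [324.8 200.8] 0.93
cover_hinge 3 [ 0.6561 -0.1244  0.033 ] [0.0003 0.0029 0.0031]
cover_rim 3 [ 0.5734 -0.1984  0.2487] [0.0492 0.0951 0.0923]
grey_key 3 [ 0.5113 -0.2016  0.0285] [0.0037 0.0019 0.004 ]
red_key 3 [ 0.5157 -0.2215  0.0327] [0.0031 0.0058 0.0037]
dish 3 [ 0.5954 -0.1442  0.0331] [0.0008 0.0021 0.0024]
balance 3 [ 0.5666 -0.1538 -0.0023] [0.003  0.0023 0.0016]
dropper_c 3 [ 0.6361 -0.2677 -0.0052] [0.0081 0.0057 0.003 ]
4.7333
```

```bash
cd pics; python3 -c "
import cv2,numpy as np
cv2.imwrite('w01.png',cv2.resize(np.vstack([cv2.imread('w0.png'),cv2.imread('w1.png')]),None,fx=.7,fy=.7))"
```

```text
(no output)
```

View pics/w01.png

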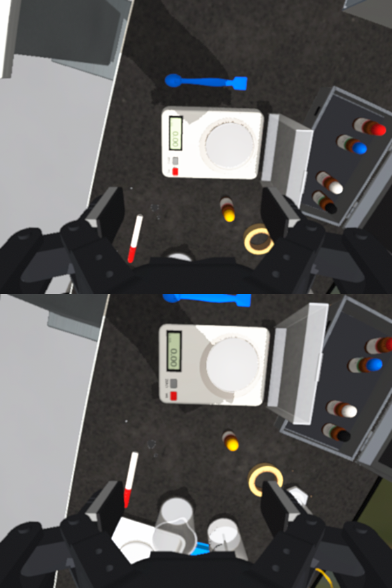

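Both wrist views show balance, keys and dish, and the network marks agree (grey key ~[250,228] / [249,129]). The second rim mark is wrong, so I'm fitting the balance pose from all rays with its known geometry.

```bash
python3 - <<'E'
from h import *
import json
from scipy.optimize import least_squares
R={t:[(np.array(a),np.array(b)) for a,b in r] for t,r in json.load(open("rays.json")).items()}
B=dict(cover_hinge=[.0945,0,.034],grey_key=[-.066,-.03,.035],red_key=[-.066,-.051,.035],pan=[.03,0,.0345],balance=[0,0,0])
def d(r,p): return np.cross(r[1],p-r[0])
def res(x): return np.concatenate([d(r,toW(x[:2],x[2]*50,B[t])) for t in B for r in R[t]])
s=least_squares(res,[.565,-.155,.36],loss="soft_l1",f_scale=.002); O=s.x[:2]; yaw=s.x[2]*50
print("O",O,"yaw",yaw)
for t in B: print(t,[np.round(1e3*Ro.from_euler('z',-yaw,degrees=True).apply(d(r,toW(O,yaw,B[t]))),1) for r in R[t]])
rr=R["cover_rim"][:2]
rim=lambda th: toW(O,yaw,[.0945-.14*np.cos(th),0,.034+.14*np.sin(th)])
for th in (1.3,1.36,1.4,1.45,1.5,1.54,1.6): print(th,[np.round(1e3*np.linalg.norm(d(r,rim(th))),1) for r in rr])
print("rim tri",tri(rr))
p=tri(R["dish"])[0]; print("dish rel",Ro.from_euler('z',-yaw,degrees=True).apply(p-[*O,0]))
p=tri(R["dropper_c"])[0]; print("dropper rel",Ro.from_euler('z',-yaw,degrees=True).apply(p-[*O,0]))
# overlay check on w1? wrist calibration at current pose == view 1
c=get_calibration("wrist"); im=cv2.imread("pics/w1.png")
th=1.45
H=np.array([.0945,0,.034])
def cv(s,y,h,th): return H+s*np.array([-np.cos(th),0,np.sin(th)])+h*np.array([np.sin(th),0,np.cos(th)])+[0,y,0]
P=[[-.095,-.068,.03],[-.095,.068,.03],[.095,.068,.03],[.095,-.068,.03]]
for cc,nm,f in ((c,"w1",1),(get_calibration("side"),"side0",1)):
    im=cv2.resize(cv2.imread(f"pics/{nm}.png"),None,fx=3,fy=3)
    pts=lambda L:np.int32([proj(cc,toW(O,yaw,p))*3+1 for p in L])
    cv2.polylines(im,[pts(P)],True,(0,0,255),1)
    for th,col in ((1.36,(0,255,0)),(1.45,(255,255,0)),(1.54,(255,0,255))):
        cv2.polylines(im,[pts([cv(.002,-.065,.021,th),cv(.14,-.065,.021,th),cv(.14,.065,.021,th),cv(.14,.065,0,th),cv(.14,-.065,0,th),cv(.14,-.065,.021,th)])],False,col,1)
    for k in B: cv2.circle(im,tuple(int(v) for v in pts([B[k]])[0]),3,(255,0,0),1)
    u,v=pts([[0.03,0,.06]])[0]; cv2.imwrite(f"pics/ov_{nm}.png",im[max(0,v-220):v+220,max(0,u-270):u+270])
E
python3 -c "
import cv2,numpy as np
a=cv2.imread('pics/ov_w1.png');b=cv2.imread('pics/ov_side0.png')[80:400,100:440]
print(a.shape,b.shape)
cv2.imwrite('pics/ov_a.png',a);cv2.imwrite('pics/ov_b.png',cv2.resize(b,None,fx=1.8,fy=1.8))"
```

```text
O [ 0.56462862 -0.15338209] yaw 17.360230502306177
cover_hinge [array([ 0.4, -0.1,  0.3]), array([-1. , -1.8,  0.2]), array([0.1, 4.1, 0.2])]
grey_key [array([ 2.6, -4.5, -2.7]), array([-3.4,  2.4, -0.6]), array([ 3.6,  2.4, -0.4])]
red_key [array([ 1.6, -4.1, -3.2]), array([ 3.7,  1.5, -0.9]), array([-4.4, -1. ,  0.4])]
pan [array([ 0.3, -2.8, -3.4])]
balance [array([2.3, 1. , 4.1]), array([-1.9,  0.7, -0.3]), array([ 1.4, -0. ,  0.1])]
1.3 [np.float64(25.4), np.float64(30.1)]
1.36 [np.float64(18.9), np.float64(21.9)]
1.4 [np.float64(14.7), np.float64(16.5)]
1.45 [np.float64(9.7), np.float64(10.1)]
1.5 [np.float64(5.4), np.float64(4.8)]
1.54 [np.float64(4.0), np.float64(5.1)]
1.6 [np.float64(7.6), np.float64(11.5)]
rim tri (array([ 0.64982374, -0.13170241,  0.17222168]), [np.float64(0.0008342992788634711), np.float64(0.0008342992788634359)])
dish rel [ 0.03214776 -0.00039908  0.03311867]
dropper rel [ 0.03409151 -0.13042399 -0.00521107]
(440, 540, 3) (320, 340, 3)
```

View pics/ov_a.png

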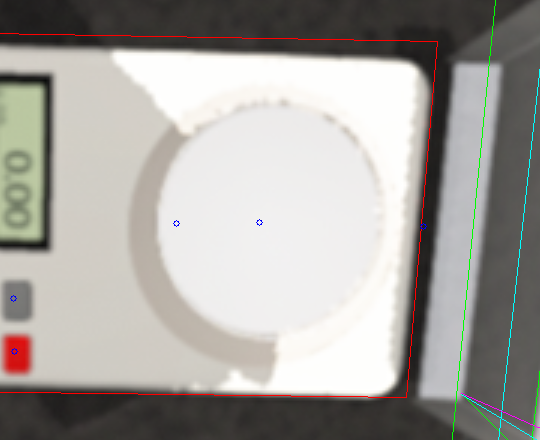

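View pics/ov_b.png

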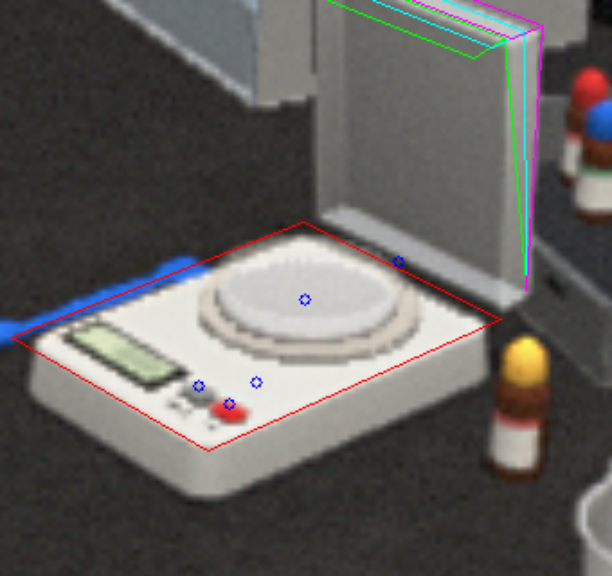

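The model overlays the wrist picture within about 2 mm. The side picture puts the cover at about 1.52 rad.

Plan:
1. Straddle the top of the cover with the open fingers, tilted 20°. The rear finger pushes and the front finger catches.
2. Open wide and lower the rim on the front pad, which acts as a ramp.

I'll go to the straddle first and check it.

```bash
cat >> h.py <<'E'
O=(.5645,-.1535); YAW=17.4; T=20.; Y=.010
tr=np.radians(T); C=np.array([np.cos(tr),0,np.sin(tr)]); Z=np.array([np.sin(tr),0,-np.cos(tr)])
sh=lambda w: .076*(1-np.sqrt(1-(w/2/.076)**2))   # pads draw back as they open
def tcp(Fx,Fz,w,y=Y):   # world TCP that puts front pad's inner tip edge at balance (Fx,Fz)
    return toW(O,YAW,np.array([Fx,y,Fz])+sh(w)*Z+w/2*C)
RPY=tool_rpy(YAW,T)
def front(w):           # present front tip in balance x,z
    p=Ro.from_euler('z',-YAW,degrees=True).apply(np.array(robot.get_tool_pos())-[*O,0])
    return p-sh(w)*Z-w/2*C
def rest(Fx,Fz):        # cover angle resting on front pad, and distance u up from the tip
    th=np.linspace(1.5,0,1501); rx=.0945-.14*np.cos(th); rz=.034+.14*np.sin(th)
    g=rx-(Fx-np.tan(tr)*(rz-Fz)); i=np.argmax(g<0); return th[i],(rz[i]-Fz)/np.cos(tr)
E
python3 - <<'E'
from h import *
up=tcp(.087-.09*Z[0],.1229-.09*Z[2],.05)
for p in (up,tcp(.087,.1229,.05),tcp(.007,.1229,.05),tcp(-.008,.112,.085),tcp(-.05,.035,.085)): print(np.round(p,3),np.round(robot.ik(p,RPY)))
print(rest(.007,.1229))
fingers.set_gripper(.05); print(robot.get_gripper_width())
robot.move_pose(up,RPY); print(robot.get_time())
robot.line_to(tcp(.087,.1229,.05),vel=.1); print(robot.get_time(),front(.05),robot.get_ft_force())
im=grab_frame("side"); im2=grab_frame("wrist")
cv2.imwrite("pics/str.png",np.vstack([cv2.resize(im[90:290,200:400],(300,300)),im2[:300:1,100:400][:300]])); cv2.imwrite("pics/str_side.png",im)
E
```

```text
[ 0.639 -0.12   0.212] [-29.  -7. -12.  71.  14.  45.]
[ 0.668 -0.11   0.127] [-27.  -1. -15.  62.  14.  48.]
[ 0.592 -0.134  0.127] [-33. -13. -26.  64.  15.  41.]
[ 0.596 -0.133  0.114] [-33. -12. -26.  63.  15.  42.]
[ 0.556 -0.146  0.037] [-36. -14. -36.  56.  16.  38.]
(np.float64(0.842), np.float64(0.016533829700146715))
0.05010881473115748
5.8833
6.9333 [0.08726195 0.00962043 0.12382185] [ 0.47428081  0.55290601 -0.00676441]
```

View pics/str.png

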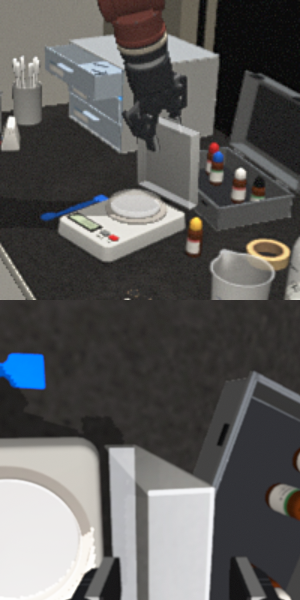

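The fingers straddle the cover: in the wrist view the front finger is left of it, the rear finger right, with gaps on both sides and the cover still standing. Now push, catch, and check.

```bash
python3 - <<'E'
from h import *
f0=np.array(robot.get_ft_force())
robot.line_to(tcp(.007,.1229,.05),vel=.05); robot.pause(.5)
f=front(.05); print(robot.get_time(),f,rest(f[0],f[2]),np.array(robot.get_ft_force())-f0)
im=grab_frame("side"); m=mark_of("side","cover_rim"); c=get_calibration("side"); print(m[:2])
if m:
    for th in np.arange(.5,1.3,.05): print(round(th,2),round(float(np.linalg.norm(proj(c,toW(O,YAW,[.0945-.14*np.cos(th),0,.034+.14*np.sin(th)]))-m[0]["uv"])),1))
im2=grab_frame("wrist")
cv2.imwrite("pics/catch.png",np.vstack([cv2.resize(im[90:290,200:400],(300,300)),im2[:300,100:400]]))
E
```

```text
9.2833 [0.00702912 0.01003172 0.12290704] (np.float64(0.842), np.float64(0.016526338393253417)) [ 0.66938345 -0.27236582  0.48171276]
[{'uv': [283.2, 195.8], 'confidence': 0.83}, {'uv': [306.2, 221.6], 'confidence': 0.18}]
0.5 17.7
0.55 14.9
0.6 12.2
0.65 9.4
0.7 6.6
0.75 4.0
0.8 1.9
0.85 2.6
0.9 5.0
0.95 7.6
1.0 10.2
1.05 12.8
1.1 15.4
1.15 17.9
1.2 20.3
1.25 22.6
```

View pics/catch.png

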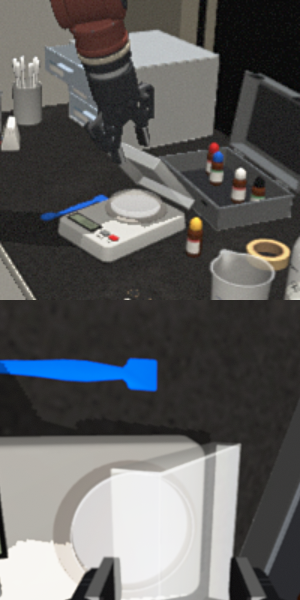

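Caught: the rim rests on the front finger at ~0.82 rad, where the geometry predicted 0.84. Next: slide the finger deeper, open in small steps, and lower.

```bash
python3 - <<'E'
from h import *
c=get_calibration("side")
def theta():
    grab_frame("side"); m=mark_of("side","cover_rim")
    if not m: return None
    th=np.linspace(0,1.6,321); e=[np.linalg.norm(proj(c,toW(O,YAW,[.0945-.14*np.cos(t),0,.034+.14*np.sin(t)]))-m[0]["uv"]) for t in th]
    return round(th[np.argmin(e)],3),round(min(e),1),round(m[0]["confidence"],2)
def say(w):
    f=front(w); print(round(robot.get_time(),2),np.round(f*1e3,1),"model",np.round(rest(f[0],f[2]),4),"seen",theta(),np.round(robot.get_ft_force(),2))
F=np.array([.007,0,.1229])+.014*Z
robot.line_to(tcp(F[0],F[2],.05),vel=.04); say(.05)
for w in (.057,.064,.071,.078,.085): fingers.set_gripper(w)
say(.085); print(robot.get_gripper_width())
for th,u in ((.62,.014),(.5,.013),(.35,.012),(.22,.010),(.1,.008)):
    r=np.array([.0945-.14*np.cos(th),.034+.14*np.sin(th)])
    robot.line_to(tcp(r[0]+u*np.sin(tr),r[1]-u*np.cos(tr),.085),vel=.035)
    say(.085)
im=grab_frame("side"); im2=grab_frame("wrist")
cv2.imwrite("pics/low.png",np.vstack([cv2.resize(im[90:290,200:400],(400,400))[150:],im2[100:400,50:450]]))
E
```

```text
9.93 [ 11.7  10.2 109.3] model [0.84   0.0308] seen (np.float64(0.81), np.float64(1.8), 0.64) [ 0.33 -0.02 -0.99]
11.24 [ -7.7  10.  112. ] model [0.703  0.0133] seen (np.float64(0.695), np.float64(1.0), 0.57) [ 0.05 -0.17 -1.07]
0.08492422420548101
11.83 [-14.9  10.1 101.9] model [0.617  0.0139] seen (np.float64(0.615), np.float64(0.2), 0.56) [0.16 0.18 0.  ]
12.55 [-24.   10.   88.9] model [0.498  0.0128] seen (np.float64(0.525), np.float64(5.4), 0.7) [-0.62  0.03 -0.71]
13.38 [-33.   10.   70.7] model [0.349  0.0119] seen (np.float64(0.3), np.float64(2.8), 0.8) [-1.32  0.37  0.12]
14.11 [-38.9  10.2  54.9] model [0.215  0.0095] seen (np.float64(0.19), np.float64(3.2), 0.84) [-2.94  0.76  0.92]
14.79 [-42.2  10.1  40.3] model [0.096  0.0076] seen (np.float64(0.08), np.float64(1.4), 0.75) [-2.51  0.61  0.04]
```

View pics/low.png

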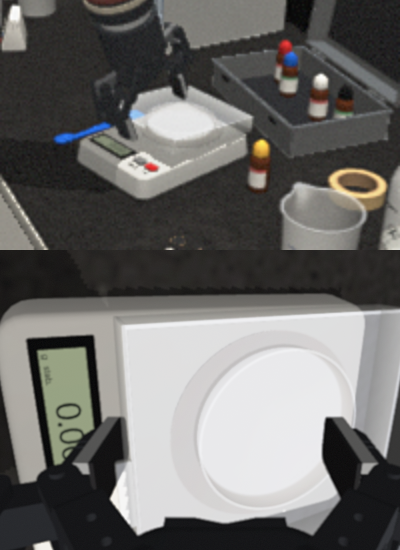

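The cover is nearly down (~0.09 rad) on the front pad, and the rear finger is clear above the plate. Now the last millimetres, guarded, followed by a slow withdrawal.

```bash
python3 - <<'E'
from h import *
def say(*a): print(round(robot.get_time(),2),np.round(front(.085)*1e3,1),np.round(robot.get_ft_force(),2),*a)
g=robot.line_to(tcp(-.046,.032,.085),vel=.010,guard=3); say(g,"model",np.round(rest(*front(.085)[[0,2]]),4))
f=front(.085)
g=robot.line_to(tcp(f[0]-.006,f[2]+.0003,.085),vel=.006); say(g)
robot.pause(.3)
im=grab_frame("side"); m=mark_of("side","cover_rim"); c=get_calibration("side")
print(m[0]["uv"] if m else m,[np.round(proj(c,toW(O,YAW,[.0945-.14*np.cos(t),0,.034+.14*np.sin(t)])),1) for t in (0,.03,.06,.1)])
im2=grab_frame("wrist")
cv2.imwrite("pics/shut.png",np.vstack([cv2.resize(im[160:280,220:380],(640,480),interpolation=cv2.INTER_CUBIC)[60:340,:400],im2[100:400,50:450]]))
E
```

```text
15.88 [-45.9  10.   32. ] [1.18 0.4  3.31] True model [1.5    0.1507]
16.98 [-52.1  10.2  32. ] [0.79 1.24 1.61] False
[269.1, 238.7] [array([267.7, 236.9]), array([267.8, 235.4]), array([267.9, 233.9]), array([268. , 231.8])]
```

View pics/shut.png

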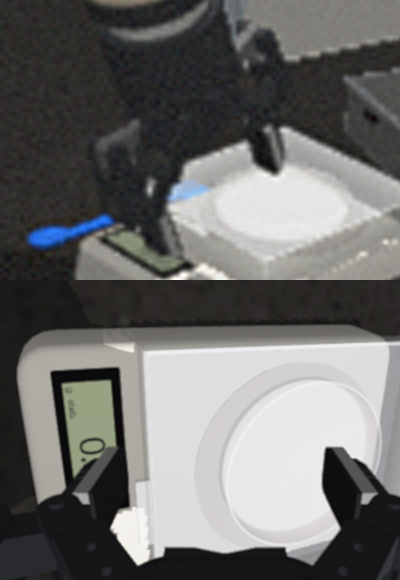

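The cover sits flush on the deck, dish undisturbed, and the finger is clear. Retreat, close the gripper, and press the grey key, biased away from the red key.

```bash
python3 - <<'E'
from h import *
f=front(.085)-.08*Z
robot.line_to(tcp(f[0],f[2],.085),vel=.12)
fingers.set_gripper(0)
k=lambda z: toW(O,YAW,[-.068,-.027,z]); rp=tool_rpy(YAW,0)
robot.move_pose(k(.08),rp); robot.line_to(k(.042),vel=.06); robot.pause(.2)
print(robot.get_time(),np.round(robot.get_tool_pos(),4),np.round(k(.042),4)); f0=np.array(robot.get_ft_force())
g=robot.line_to(k(.0325),vel=.006,guard=8)
print(g,robot.get_tool_pos()[2],np.array(robot.get_ft_force())-f0)
robot.pause(.2); print(robot.get_tool_pos()[2],np.array(robot.get_ft_force())-f0)
im2=grab_frame("wrist"); im=grab_frame("side")
cv2.imwrite("pics/key.png",np.vstack([cv2.resize(im[160:280,220:380],(640,480),interpolation=cv2.INTER_CUBIC)[60:340,:400],im2[100:400,50:450]]))
E
```

```text
20.525 [ 0.508  -0.1998  0.0424] [ 0.5077 -0.1996  0.042 ]
True 0.033692494067449806 [-0.63256062 -0.38617617  4.5463656 ]
0.033649728638936574 [-0.17086432  0.39329459  4.3996329 ]
```

View pics/key.png

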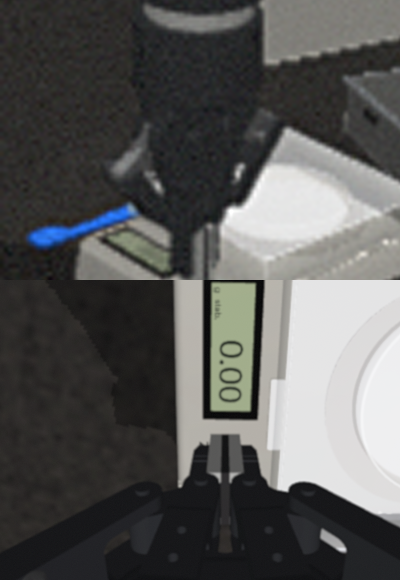

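The tip is on the key, right of the display, ~1.3 mm down at 4.4 N. I'll push a touch further to be sure it bottoms, then release.

```bash
python3 - <<'E'
from h import *
k=lambda z: toW(O,YAW,[-.068,-.027,z])
f0=np.array(robot.get_ft_force())
for z in (.0332,.0328,.0324):
    robot.line_to(k(z),vel=.004,guard=12); robot.pause(.15); d=np.array(robot.get_ft_force())-f0; print(z,robot.get_tool_pos()[2],d[2])
    if d[2]>4: break
robot.pause(.2)
robot.line_to(k(.05),vel=.03); robot.line_to(k(.15),vel=.12); robot.pause(.4)
robot.line_to(toW(O,YAW,[-.068,-.11,.27]),vel=.2)
im2=grab_frame("wrist"); im=grab_frame("side"); print(robot.get_time())
for t in("dish","pan"):
    m=mark_of("wrist",t); print(t,m[:1])
cv2.imwrite("pics/end.png",np.vstack([cv2.resize(im[160:280,220:380],(640,480),interpolation=cv2.INTER_CUBIC)[60:340,:480],im2[0:300,80:560]]))
E
```

```text
0.0332 0.03367199036588042 0.48761869059074137
0.0328 0.033610497323319874 4.48003218561098
26.2917
dish []
pan [{'uv': [366.0, 79.4], 'confidence': 0.63}]
```

View pics/end.png

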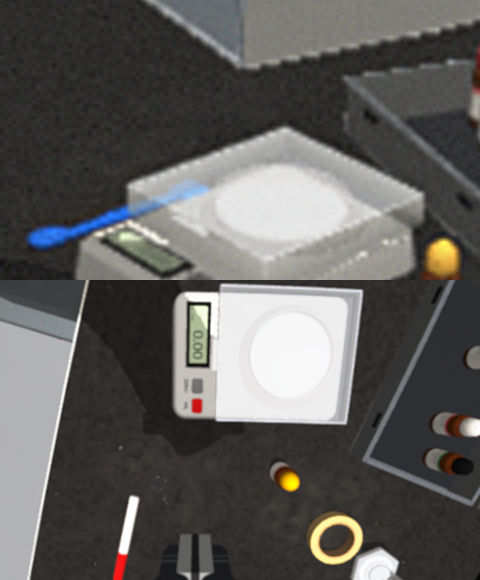

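The cover is shut flat, the dish is centred, and both keys are up. The press met a hard stop at 33.6 mm, with force climbing to about 9 N. The arm is clear, so I'm handing in.

```bash
python3 -c "
from plant import robot
print(robot.job_done())"
```

```text
the job is handed in; nothing more can be done
None
```

I lowered the cover shut on the front finger, pressed the grey key to its stop and let it come back up, and handed the job in at about 26 s; no verdict came back.

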